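Latch the sterilising case

ROBOT

A 6-joint arm with a two-finger parallel gripper is mounted at the origin on a cart in front of the work surface, level with it; the furniture and walls round the work are solid. World frame = base frame: x ahead of the robot, y to its left, z up, the work surface at z = 0. Lengths are in m, angles in rad, forces in N, time in s.
With the tool pointing down it reaches from about 0.35 to 0.85 m from the base axis. Payload 8.1 kg.
Tool frame: the origin (TCP) lies midway between the tips of the shut fingers; the grasp point (between the pads) lies robot.grip_depth behind it (robot.grip_depth is the distance from the TCP to the grasp point, in m); z points along the fingers, y is the line along which they close (so a half turn about z gives the same grasp; the last joint's range is limited). The gripper opens to 93 mm and grips with 3 to 60 N. Pads are 15 mm wide; open, the fingers measure 128 mm over their backs; the gripper's body (75 mm by 188 mm) begins 65 mm behind the grasp point.
Start: joints at [-1.201, 0.13, 1.488, -0, 1.523, -0.085], TCP at [0.264, -0.539, 0.219] pointing down, gripper open.
Joint ranges: [-2.96, 2.96], [-0.89, 2.26], [0.02, 2.5], [-1.34, 4.48], [0, 2.73], [-2.66, 2.66]. Speed limits (rad/s): [2.39, 2.39, 2.79, 3.14, 3.14, 3.14].

INTERFACE

Orientations are given as a rotation vector (axis times angle).
In Python, from plant import robot gives the robot as it stands.
- The arm moves only by the tool carry_out, never from a script. Its argument "rows" is a list of rows, each a list of 6 numbers: the shift along the tool's x, y, z in m, then the turn, a rotation vector about the tool's x, y, z in degrees. A call has 1 to 12 rows; each row is the pose to reach, as a shift and turn from the pose commanded when the call began, along the tool's axes at that moment; what a row does not reach only later rows make up. A row lasts 1/8 s, in which the tool goes at most 62.5 mm and 10.7 degrees, less where a joint would pass 70% of its speed; a pose out of reach is approached as far as the arm can. A call with a gripper value outside its range is refused whole. "jaw" is the closure in counts, from 0 (fully open) to 255 (shut), set as the call begins (left out, the last holds). The fingers move at their own pace and stop on an object; "force" is the grip in N (left out, the last holds). Time passes only in rows, so rows that repeat a pose let the fingers close. It gives the time, the measured TCP pose, the force, the opening and the grip force at its end, in the units of the state.
- robot.read_state(): the state, without advancing time (a new reading comes with each control period).
- robot.read_camera(name): name is "scene" or "top" or "wrist"; returns the picture (400x640x3 uint8, red, green, blue); there is no depth.
- robot.camera_model(name): a dict with "fx", "fy", "cx", "cy" (pixels), "R" (3x3) and "t" (3): a world point X has camera coordinates R X + t; the wrist camera has in their place "mount" (4x4, takes a point from camera to tool coordinates, whose origin is the TCP and whose axes are the flange's). Camera axes: x right, y down, z forward; pixel columns grow to the right and rows downward; lengths in m; the calibration is good to about 2 mm. A picture is of the moment at which its call begins: read the wrist's pose just before it. camera_model takes no time and is no camera call.
- robot.close_job(): hands the job in; it is judged then, once.
Trained networks look in the newest picture that a camera, given by its name, has taken for a name from the list of things; names that differ only in an ending like _2 or _b are one class to them, and where a whole thing is asked for, a point or a joint stands for the part that bears it (a point fixed in the world has none). Each returns a list of dicts, best first, with "conf" (0 to 1); they miss things now and then, are a little off and sometimes report something else, mostly with a low value. They report only what shows in the picture. A call takes as long as a camera call.
- robot.outline_of(camera, target): "pixels" (400x640 bool, what is visible of it) and "pixel" ([column, row] in pixels, amid what is visible of it).
The state is a dict: "t": time; "q": joint angles; "dq": joint speeds; "joint_torque": joint torques, N m; "tool_pos": TCP position; "orientation": TCP orientation; "force": force on the tool from outside, world axes, zero at the start; "wrist_torque": the same for the moment, N m; "opening": finger opening in m; "gripper_force": force on a finger pad.
Only numpy, scipy, OpenCV 4.12 (cv2) and the standard library are available. Lean on these libraries where they do the work, as an engineer would, in place of code of your own. Each camera call takes 0.05 s, during which the arm holds its last target. There are 200 camera calls.

TASK

The packed sterilising case on the worktop is due in the autoclave: first close its blue lid fully, then lift the latch's wire loop by its red tab over the upturned hook on the lid so that the crossbar sits in the hook, and then swing the latch lever down until it snaps over centre and lies home against the case, clamping the lid. Leave the other things on the worktop standing where they are, and let go of everything at the end.

Things in the scene. Friction and masses are not known exactly. Their poses are not given: they have to be found in the camera images.
- case: Aluminium sterilising case with a blue lid, fixed to the worktop, 120 mm deep (its x) by 200 mm wide (its y), body 100 mm high, 128 mm with the lid shut. Origin: centre of its underside; its own -x is the front (latch side, towards the robot), z up. All parts of the latch lie in the case's middle plane y = 0 and turn about axes parallel to the case's y.
- lid (a joint): Hinge of the lid, rad: 0 shut, grows as the lid opens upward (front edge rises); starts between 0.4 and 0.8. Stiff: it stays where it is left; about 2 N on the front edge moves it. The lid is 120 x 200 x 28 mm, 0.25 kg.
- lid_hinge (a point): Point on the lid's hinge axis, at the top of the case's back wall, 100 mm above the worktop. Axis along the case's y.
- lid_front (a point): Point on the flat top of the lid, mid-width, 18 mm behind its front edge, 102 mm from the hinge and 28 mm above the hinge when shut: push here to shut the lid.
- keeper: Steel hook (keeper) on the lid's front, moves with the lid; origin on the lid hinge axis, axes like the case's when shut. It sticks 26 mm out of the lid's front face, is 22 mm wide and has a trough open to the top, 9 mm wide (front to back), between a block on the lid side and an upturned tip on the outer side; the tip rises 7 mm above the trough's floor.
- keeper_seat (a point): Centre of the loop's crossbar when it rests in the keeper's trough, centred: 18 mm in front of the lid's face; with the lid shut 117 mm above the worktop. The keeper's tip reaches 5 mm above this point, so the crossbar's centre must pass at least 8 mm above it on the way in.
- loop: Wire loop of the latch, 40 mm wide: 5 mm crossbar and red pull tab. Origin on its pivot (carried by the lever), z from the pivot to the crossbar (56 mm) and on to the tab. Springs in the legs (7 N/mm, at most 10 mm) let it stretch. It swings freely and at first lies fallen outward above the lever handle, pointing forward and up. Carried by the tab, it takes the lever along.
- crossbar (a point): Middle of the loop's crossbar.
- pull_tab (a point): Grip point on the red tab, 26 mm beyond the crossbar along the loop's z. The tab is 16 mm wide (along the case's y), 6 mm thick, from 8 to 38 mm beyond the crossbar; grip across the 16 mm from above, so that it turns between the pads as the loop swings. With the crossbar in the hook the tab stands up, this point about 15 mm above the lid's top, leaning a little towards the lid.
- lever (a joint): Hinge of the latch lever, rad: 0 snapped shut (handle hangs straight down), 1.57 handle straight out to the robot, larger: raised; at most 2.6. Starts at 1.75 to 2.35, stays where left (0.04 N m). The loop clears the keeper's tip only with the lever above 2.0. Hooked, it comes taut at 1.5; the push rises to 5 N near 1.0, over centre at 0.5; below 0.3 it snaps to 0.
- lever_pin (a point): Lever's hinge pin, 20 mm in front of the case's front face, 72 mm above the worktop. The loop's pivot is 16 mm from the pin, 30 degrees off the handle's line, on the case side when shut.
- lever_grip (a point): Point on the lever handle, 42 mm from the pin, mid-width (18 mm wide, 4 to 10 mm thick, black roll at its end 50 mm from the pin). Push it from above, then from the front towards the case; shut, it is 30 mm above the worktop. Tab and lid stand out above it, so tilt the gripper (fingers pointing forward and down, about 40 degrees) for the last part.
- gauze_pack: Teal gauze carton, 94 x 62 x 36 mm, loose bystander; origin: centre of its underside.
- cup_stack: Stack of white cups, 74 mm wide, 84 mm high, loose bystander.
- cotton_pot: White cotton-tip pot, 49 mm wide, 82 mm high, loose bystander.
- drop_bottle: Dark dropper bottle with a red cap, 26 mm wide, 68 mm high, loose bystander.
- cast: Plaster dental cast, 65 x 62 x 28 mm, loose bystander.

How it is judged:
On the way, in this order (a step that is already met when the one before it is completed fails the run):
1. the lid is fully shut (value of joint lid below 0.03 rad), for 0.1 s.
2. with the lid shut and the lever still up, the loop's crossbar sits in the keeper (value of joint lid below 0.03 rad and distance between crossbar and keeper_seat below 0.005 m and value of joint lever above 0.6 rad), for 0.1 s.
At the end, for the whole second after the job is handed in: The lid is shut (within 0.03 rad), the loop's crossbar is in the keeper (within 5 mm of its seat) and pulls on it with more than 10 N, and the lever is snapped home (within 0.1 rad of shut) (value of joint lever below 0.1 rad and value of joint lid below 0.03 rad and distance between crossbar and keeper_seat below 0.005 m and contact force between loop and keeper above 10 N); the robot touches nothing.
It fails at once if a bystander is pushed more than 30 mm or tipped over (distance of any of gauze_pack, cup_stack, cotton_pot, drop_bottle, cast from where it was at the start of the episode above 0.03 m or angle between any of gauze_pack, cup_stack, cotton_pot, drop_bottle, cast's own z axis and vertical above 0.5 rad).
It also fails if it takes over 61 s, if anything falls off the work surface, if the arm or the gripper's body presses on something with over 40 N, if the wrist force passes 120 N, or if a joint passes its speed limit or range.

## Working session

There is one attempt and no reset: what is moved stays moved. The work goes in short steps, Python scripts to look and compute and a tool call to move; the robot and the scene stay as the last step left them, time stands still between calls to the robot, and variables do not carry over. Pictures are saved under pics/ and viewed, at most 13 in all, crops included, and the job is handed in when it is done.

Besides the shell and the picture viewer there is one more tool, called after "Emit:" by a JSON object that holds its "fn" and its "kwargs", one argument or row to a line. carry_out: Moves the arm, as the interface text tells. Its arguments: {"type":"object","properties":{"rows":{"type":"array"},"jaw":{"type":"number"},"force":{"type":"number"}},"required":["rows"]}

```bash
ls; mkdir -p pics; python3 - <<'E'
from plant import robot
import cv2,numpy as np
print(robot.read_state(), robot.grip_depth)
for c in ("scene","top"):
    im=robot.read_camera(c); cv2.imwrite(f"pics/{c}0.png",im[:,:,::-1])
    m=robot.camera_model(c); print(c,m)
    for t in ("case","lid","lid_front","keeper","loop","pull_tab","crossbar","lever","lever_pin","lever_grip","lid_hinge","keeper_seat","cup_stack","gauze_pack","cotton_pot","drop_bottle","cast"):
        try:
            r=robot.outline_of(c,t)
            print(t,[(round(d["conf"],2),[round(float(x)) for x in d["pixel"]],int(d["pixels"].sum())) for d in r[:2]])
        except Exception as e: print(t,e)
E
```

```text
pics
{'t': 0.0, 'q': array([-1.20141564e+00,  1.31166378e-01,  1.48925382e+00, -3.58458428e-05,
        1.52297787e+00, -8.53984980e-02]), 'dq': array([ 0.00121256, -0.00059248, -0.00230022,  0.00070229, -0.00098135,
       -0.00072299]), 'joint_torque': array([ 7.06952087e-04, -5.59831953e+01, -4.91772723e+01,  7.69860414e-02,
        3.54325015e-02, -1.78552218e-04]), 'tool_pos': array([ 0.26336629, -0.53849198,  0.2175983 ]), 'orientation': array([-3.05898542e+00, -7.07826099e-01,  4.56741050e-04]), 'force': array([ 2.23813683e-04,  1.22167047e+00, -1.97031820e-01]), 'wrist_torque': array([0.06210134, 0.01206972, 0.00339881]), 'gripper_force': 0.0, 'opening': 0.09279217654850633} 0.0188
scene {'fx': 493.0774487605252, 'fy': 493.0774487605252, 'cx': 313.7777870993002, 'cy': 202.46479349869998, 'R': array([[ 0.56966513, -0.82171653, -0.01623525],
       [-0.57984086, -0.38782538, -0.71650265],
       [ 0.58246563,  0.41758044, -0.69739542]]), 't': array([-0.36197368,  0.34163253,  1.2003129 ])}
case [(0.95, [375, 235], 2090)]
lid []
lid_front []
keeper [(0.53, [357, 248], 27)]
loop 
[... 659 characters left out ...]
112,  0.50640563,  1.41950145])}
case [(0.74, [391, 170], 3876)]
lid [(0.63, [390, 157], 2341)]
lid_front [(0.56, [388, 165], 2338)]
keeper [(0.66, [393, 176], 102)]
loop []
pull_tab []
crossbar [(0.54, [388, 160], 2330), (0.5, [396, 221], 90)]
lever [(0.7, [392, 205], 177)]
lever_pin [(0.66, [387, 173], 3955), (0.5, [389, 161], 2365)]
lever_grip [(0.74, [392, 207], 177), (0.58, [209, 267], 247)]
lid_hinge [(0.6, [388, 171], 3904)]
keeper_seat [(0.89, [390, 161], 2395)]
cup_stack [(0.71, [444, 220], 445)]
gauze_pack [(0.85, [217, 225], 647)]
cotton_pot [(0.5, [208, 267], 267), (0.48, [216, 224], 706)]
drop_bottle [(0.61, [427, 251], 37)]
cast [(0.91, [262, 244], 286), (0.19, [392, 223], 55)]
```

```bash
python3 - <<'E'
import cv2,numpy as np
a=cv2.imread("pics/top0.png")[120:290,180:480]; b=cv2.imread("pics/scene0.png")[130:330,180:470]
a=cv2.resize(a,(800,453),interpolation=cv2.INTER_CUBIC);b=cv2.resize(b,(800,552),interpolation=cv2.INTER_CUBIC)
cv2.imwrite("pics/a.png",a);cv2.imwrite("pics/b.png",b)
E
```

```text
(no output)
```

View pics/a.png

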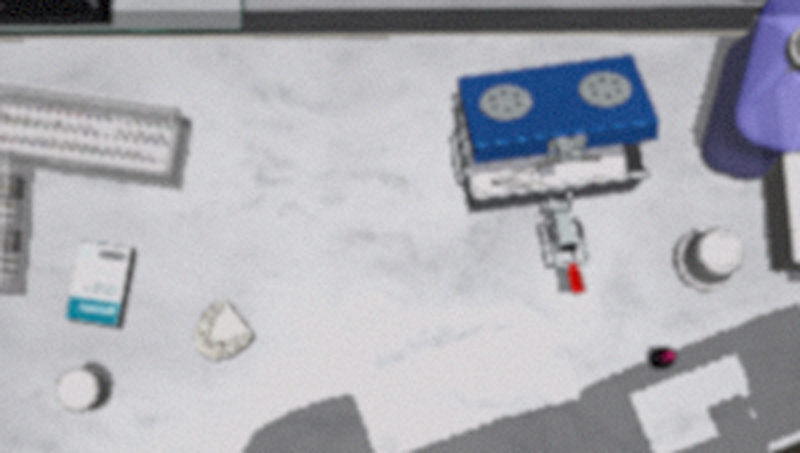

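View pics/b.png

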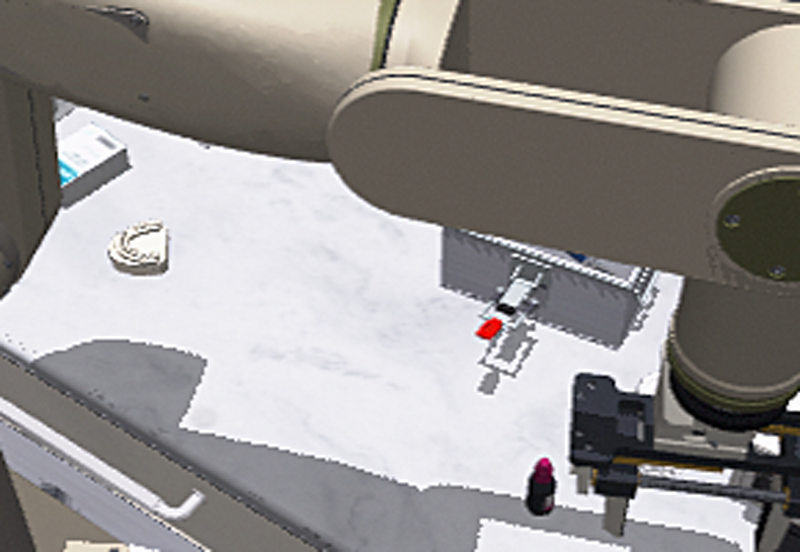

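Top view: the case has its lid open at about (390,157), with the red tab at (394,223). Cups stand to its right at (447,214) and the bottle at (428,254). I'll fit the case pose to the masks.

```bash
cat > h.py <<'E'
import cv2,numpy as np
from scipy.optimize import minimize
from scipy.spatial.transform import Rotation as Ro
from plant import robot
def proj(m,P):
    c=np.asarray(P)@m["R"].T+m["t"]; return np.c_[m["fx"]*c[:,0]/c[:,2]+m["cx"],m["fy"]*c[:,1]/c[:,2]+m["cy"]]
def ray(m,uv):
    d=m["R"].T@np.array([(uv[0]-m["cx"])/m["fx"],(uv[1]-m["cy"])/m["fy"],1]); return -m["R"].T@m["t"],d
def box(x,y,z): return np.array([[a,b,c] for a in x for b in y for c in z])
def toW(p,P): # p: x,y,yaw
    c,s=np.cos(p[2]),np.sin(p[2]); return np.asarray(P)@np.array([[c,s,0],[-s,c,0],[0,0,1]])+[p[0],p[1],0]
def lidP(th,P): # P relative to hinge, shut
    P=np.asarray(P);c,s=np.cos(th),np.sin(th)
    return np.c_[P[:,0]*c+P[:,2]*s+.06,P[:,1],-P[:,0]*s+P[:,2]*c+.1]
def hull(m,W,img):
    S=8; h=cv2.convexHull(proj(m,W).astype(np.float32)); cv2.fillConvexPoly(img,np.round(h*2**4).astype(np.int32),1,shift=4)
def wristmodel(st):
    m=robot.camera_model("wrist"); M=m["mount"]; R=Ro.from_rotvec(st["orientation"]).as_matrix()
    Rc=R@M[:3,:3]; tc=R@M[:3,3]+st["tool_pos"]; m["R"]=Rc.T; m["t"]=-Rc.T@tc; return m
def planept(m,uv,p): # intersect with case middle plane, returns case coords
    o,d=ray(m,uv); n=np.array([-np.sin(p[2]),np.cos(p[2]),0]); l=((np.r_[p[:2],0]-o)@n)/(d@n); W=o+l*d
    return toCase(p,W)
def toCase(p,W):
    c,s=np.cos(p[2]),np.sin(p[2]); d=np.asarray(W)-[p[0],p[1],0]; return np.array([c*d[0]+s*d[1],-s*d[0]+c*d[1],d[2]])
E
python3 - <<'E'
from h import *
im=cv2.imread("pics/top0.png"); m=robot.camera_model("top")
hsv=cv2.cvtColor(im,cv2.COLOR_BGR2HSV)
blue=((hsv[...,0]>98)&(hsv[...,0]<118)&(hsv[...,1]>130)).astype(np.uint8)
blue[:, :340]=0; blue[:,430:]=0; blue[:135]=0; blue[200:]=0
blue=cv2.morphologyEx(blue,cv2.MORPH_CLOSE,cv2.getStructuringElement(2,(15,15)))
body=robot.outline_of("top","case")[0]["pixels"].astype(np.uint8)
print(blue.sum(),body.sum())
K=4
def cost(p,full=False):
    a=np.zeros((400,640),np.uint8);hull(m,toW(p,lidP(p[3],box((-.12,0),(-.1,.1),(0,.028)))),a)
    b=np.zeros((400,640),np.uint8);hull(m,toW(p,box((-.06,.06),(-.1,.1),(0,.1))),b); b|=a
    w=np.ones_like(b); w[176:,385:400]=0 
    return (a!=blue).sum()+.5*((b!=body)*w).sum()
# init
o,d=ray(m,(390,170)); W=o+d*(.1-o[2])/d[2]; print(W)
best=None
for yaw in (-.15,0,.1):
  for th in (.4,.6,.8):
    r=minimize(cost,[W[0],W[1],yaw,th],method="Nelder-Mead",options=dict(initial_simplex=np.array([W[0],W[1],yaw,th])+np.r_[np.zeros((1,4)),np.diag([.03,.02,.1,.2])],maxiter=400))
    if best is None or r.fun<best.fun: best=r
    print(r.x.round(4),r.fun)
p=best.x; np.save("p.npy",p)
for t in ("pull_tab","lever_grip"): pass
red=((hsv[...,0]<8)|(hsv[...,0]>174))&(hsv[...,1]>150); red[:,:380]=0; red[:,405:]=0; red[:180]=0
ys,xs=np.nonzero(red); print(xs.mean(),ys.mean(),len(xs),ys.min(),ys.max())
print("tab top",planept(m,(xs.mean(),ys.mean()),p))
ms=robot.camera_model("scene"); ims=cv2.cvtColor(cv2.imread("pics/scene0.png"),cv2.COLOR_BGR2HSV)
red=((ims[...,0]<8)|(ims[...,0]>174))&(ims[...,1]>150); red[:,:340]=0; red[:,370:]=0; red[:230]=0;red[270:]=0
ys,xs=np.nonzero(red); print(xs.mean(),ys.mean(),len(xs)); print("tab scene",planept(ms,(xs.mean(),ys.mean()),p))
for n,uv in (("cup",(447,214)),("bottle",(428,254))):
    o,d=ray(m,uv); print(n,o+d*(.07-o[2])/d[2])
E
```

```text
1720 3876
[ 0.6065183  -0.25970087  0.1       ]
[ 0.5995 -0.2493  0.1236  0.7366] 677.0
[ 0.6001 -0.2485  0.1284  0.7328] 676.0
[ 0.6004 -0.2476  0.1288  0.7259] 677.0
[ 0.5988 -0.2482  0.1268  0.7445] 675.0
[ 0.6002 -0.2486  0.1173  0.7285] 680.5
[ 0.6009 -0.2485  0.1176  0.7226] 680.0
[ 0.5993 -0.2486  0.1311  0.7399] 674.5
[ 0.6005 -0.2477  0.125   0.7276] 676.5
[ 0.5991 -0.2487  0.135   0.746 ] 674.5
395.1875 224.21875 32 220 228
tab top [-1.60349552e-01 -2.77555756e-17  1.05945361e-01]
357.06666666666666 248.64444444444445 45
tab scene [-1.51590812e-01  7.63278329e-17  9.05349928e-02]
cup [ 0.47522223 -0.43303678  0.07      ]
bottle [ 0.35431124 -0.37035891  0.07      ]
```

```bash
cat >> h.py <<'E'
def Rcase(yaw,tilt=0,flip=1): # tool x along case +x, z down; tilt>0: fingers point forward(+x) and down
    z=np.array([np.sin(tilt),0,-np.cos(tilt)]); x=np.array([np.cos(tilt),0,np.sin(tilt)])
    R=np.c_[x,np.cross(z,x),z]; return Ro.from_euler("z",yaw).as_matrix()@R
def move(W,R,st=None):
    st=st or robot.read_state(); Rt=Ro.from_rotvec(st["orientation"]).as_matrix()
    print("at",st["tool_pos"].round(4),"t",round(st["t"],2),"F",st["force"].round(1)); print("shift mm",(1000*Rt.T@(W-st["tool_pos"])).round(1),"turn",np.degrees(Ro.from_matrix(Rt.T@R).as_rotvec()).round(1))
E
python3 - <<'E'
from h import *
p=np.load("p.npy"); print(robot.camera_model("wrist"))
move(np.array([.44,-.29,.33]),Rcase(p[2]))
m,ms=robot.camera_model("top"),robot.camera_model("scene")
o,d=ray(m,(395.19,224.22));o2,d2=ray(ms,(357.07,248.64))
l=np.linalg.lstsq(np.c_[d,-d2],o2-o,rcond=None)[0]; print(o+l[0]*d,o2+l[1]*d2, toCase(p,(o+l[0]*d+o2+l[1]*d2)/2))
E
```

```text
{'fx': 297.5569409246743, 'fy': 297.5569409246743, 'cx': 321.11027938668485, 'cy': 202.85118387342462, 'mount': array([[ 7.49614600e-04, -9.66192609e-01, -2.57820248e-01,
         7.23110179e-02],
       [ 9.99999609e-01,  6.03113377e-04,  6.47313859e-04,
        -2.24243164e-05],
       [-4.69935026e-04, -2.57820632e-01,  9.66192683e-01,
        -1.65296945e-01],
       [ 0.00000000e+00,  0.00000000e+00,  0.00000000e+00,
         1.00000000e+00]])}
at [ 0.2636 -0.539   0.2186] t 1.85 F [-1.2 -0.4  0.1]
shift mm [ 267.8 -146.2 -111.4] turn [ 0.  -0.  18.5]
[ 0.44124694 -0.27060757  0.09894938] [ 0.44245048 -0.27199095  0.0992996 ] [-0.15910117 -0.00187917  0.09912449]
```

Emit:
{"fn": "carry_out", "kwargs": {
  "rows": [
    [0.1,-0.04,-0.08,0,0,5],
    [0.335,-0.147,-0.111,0,0,18.5],
    [0.335,-0.147,-0.111,0,0,18.5],
    [0.335,-0.147,-0.111,0,0,18.5],
    [0.335,-0.147,-0.111,0,0,18.5],
    [0.335,-0.147,-0.111,0,0,18.5],
    [0.335,-0.147,-0.111,0,0,18.5],
    [0.335,-0.147,-0.111,0,0,18.5],
    [0.335,-0.147,-0.111,0,0,18.5],
    [0.335,-0.147,-0.111,0,0,18.5]
  ],
  "jaw": 255
}}

```text
t: 3.1
tool_pos: [0.4989, -0.2611, 0.3291]
orientation: [-3.135, -0.204, 0.001]
force: [0.5, -0.6, 0.0]
opening: 0.0009
gripper_force: 0.0
```

```bash
python3 - <<'E'
from h import *
st=robot.read_state(); print(st["t"],st["tool_pos"],st["dq"].round(3),st["opening"])
im=robot.read_camera("wrist")[:,:,::-1].copy(); cv2.imwrite("pics/w1.png",im); np.save("w1st.npy",np.r_[st["tool_pos"],st["orientation"]])
cv2.imwrite("pics/s1.png",robot.read_camera("scene")[:,:,::-1])
m=wristmodel(st); p=np.load("p.npy")
def dr(P,c):
    q=proj(m,toW(p,P))
    for i in range(8):
        for b in (1,2,4):
            if not i&b: cv2.line(im,tuple(int(v) for v in q[i]),tuple(int(v) for v in q[i|b]),c,1)
dr(lidP(p[3],box((-.12,0),(-.1,.1),(0,.028))),(0,255,0)); dr(box((-.06,.06),(-.1,.1),(0,.1)),(0,255,255))
cv2.imwrite("pics/w1o.png",im)
E
```

```text
3.1 [ 0.49893406 -0.26108519  0.32906947] [ 0.002 -0.001 -0.002  0.001  0.001  0.002] 0.0009030245895284898
```

View pics/w1o.png

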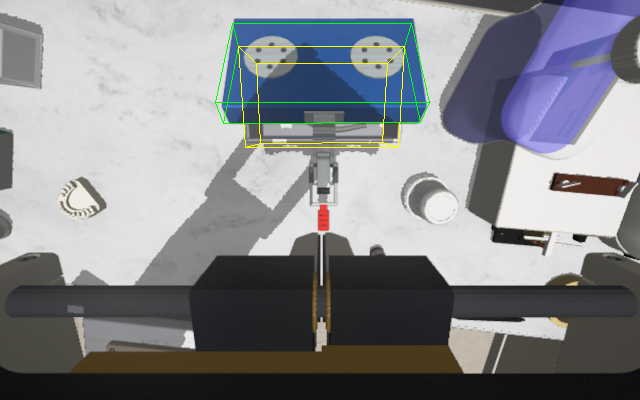

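The wrist view shows the lid top spanning (233,18)–(413,18), the tab at (323,217) and the cups at (430,198). The overlay is a few pixels off, so I'll refit on this picture.

```bash
python3 - <<'E'
from h import *
v=np.load("w1st.npy"); m=wristmodel(dict(tool_pos=v[:3],orientation=v[3:])); im=cv2.imread("pics/w1.png"); hsv=cv2.cvtColor(im,cv2.COLOR_BGR2HSV)
blue=((hsv[...,0]>98)&(hsv[...,0]<116)&(hsv[...,1]>150)).astype(np.uint8); blue[:,:205]=0; blue[:,438:]=0; blue[140:]=0
blue=cv2.morphologyEx(blue,cv2.MORPH_CLOSE,cv2.getStructuringElement(2,(31,31)))
n,l,s,_=cv2.connectedComponentsWithStats(blue); k=1+s[1:,4].argmax(); blue=(l==k).astype(np.uint8); print(s[k])
mt=robot.camera_model("top"); ht=cv2.cvtColor(cv2.imread("pics/top0.png"),cv2.COLOR_BGR2HSV)
r=robot.outline_of("wrist","case"); print([(d["conf"],d["pixels"].sum()) for d in r])
body=r[0]["pixels"].astype(np.uint8)
def masks(p):
    a=np.zeros((400,640),np.uint8);hull(m,toW(p,lidP(p[3],box((-.12,0),(-.1,.1),(0,.028)))),a)
    b=np.zeros((400,640),np.uint8);hull(m,toW(p,box((-.06,.06),(-.1,.1),(0,.1))),b); return a,b|a
def cost(p):
    a,b=masks(p); w=np.ones_like(b); w[105:,295:350]=0
    return ((a!=blue)*w).sum()+.5*((b!=(body|blue))*w).sum()
p0=np.load("p.npy"); R=[]
for s in (1,-1):
  for th in (-.1,0):
    q=p0+[0,0,0,th]; r=minimize(cost,q,method="Nelder-Mead",options=dict(initial_simplex=q+s*np.r_[np.zeros((1,4)),np.diag([.02,.015,.05,.1])],maxiter=500)); print(r.x.round(4),r.fun); R.append((r.fun,r.x))
p=min(R,key=lambda t:t[0])[1]; np.save("p.npy",p)
a,b=masks(p); o=im.copy()
for k,c in ((a,(0,255,0)),(b,(0,255,255)),(blue,(255,0,255)),(body,(0,0,255))): cv2.drawContours(o,cv2.findContours(k,0,1)[0],-1,c,1)
cv2.imwrite("pics/fit.png",cv2.resize(o[0:240,190:460],(675,600)))
red=(((hsv[...,0]<8)|(hsv[...,0]>174))&(hsv[...,1]>150)); red[:170]=0; red[240:]=0; red[:,:300]=0; red[:,345:]=0
ys,xs=np.nonzero(red); print(len(xs),xs.min(),xs.max(),ys.min(),ys.max())
tab=planept(m,(xs.mean(),ys.mean()),p); print("tab",tab)
hs=cv2.cvtColor(cv2.imread("pics/s1.png"),cv2.COLOR_BGR2HSV)
o1,d1=ray(m,(xs.mean(),ys.mean()))
for mm,uv in ((robot.camera_model("top"),(395.19,224.22)),(robot.camera_model("scene"),(357.07,248.64))):
    o2,d2=ray(mm,uv); l=np.linalg.lstsq(np.c_[d1,-d2],o2-o1,rcond=None)[0]; A,B=o1+l[0]*d1,o2+l[1]*d2; print(toCase(p,(A+B)/2).round(4),np.linalg.norm(A-B).round(4))
for n in ("cup_stack","lever","loop","lever_grip","drop_bottle"):
    print(n,[(round(d["conf"],2),d["pixel"],d["pixels"].sum()) for d in robot.outline_of("wrist",n)[:2]])
E
```

```text
[  222    19   204   104 13459]
[(0.91, np.int64(24254))]
[ 0.6054 -0.2501  0.1212  0.6955] 6691.0
[ 0.6036 -0.2504  0.1291  0.792 ] 6839.0
[ 0.6047 -0.249   0.1282  0.7068] 6688.0
[ 0.605  -0.2505  0.1217  0.7127] 6685.0
228 318 327 205 229
tab [-1.65009903e-01 -1.38777878e-17  8.85345897e-02]
[-0.1641 -0.0006  0.0921] 0.0013
[-0.1622 -0.0004  0.0969] 0.001
cup_stack [(0.96, [429.9, 198.0], np.int64(2123))]
lever [(0.73, [323.0, 207.7], np.int64(498)), (0.56, [324.6, 181.9], np.int64(1212))]
loop [(0.72, [322.2, 208.5], np.int64(519)), (0.6, [4.8, 229.5], np.int64(219))]
lever_grip [(0.92, [322.7, 184.3], np.int64(1345)), (0.41, [322.9, 84.1], np.int64(24081))]
drop_bottle [(0.46, [377.6, 247.9], np.int64(101))]
```

View pics/fit.png

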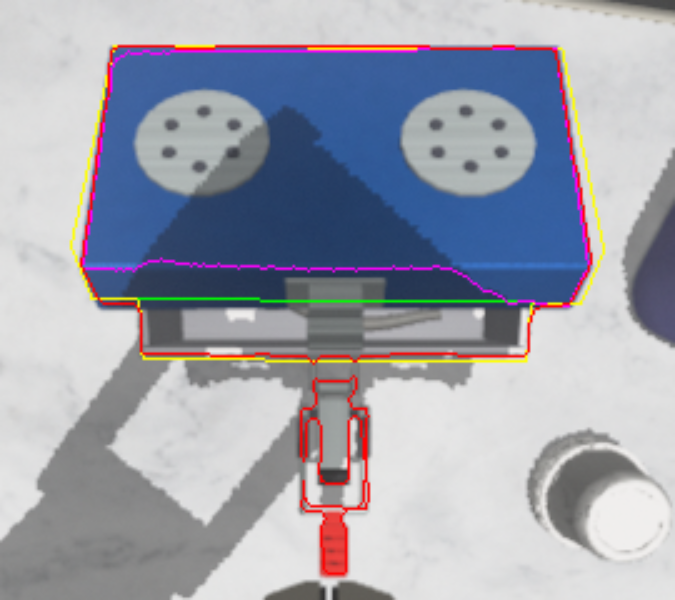

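The magenta blue mask cut off the lid's shaded front face. I'll fit the hand-read corners instead: lid top (234,18), (413,19), (223,106), (426,105), lid front bottom (227,120), (421,122), body rim (247,142), (400,142).

```bash
python3 - <<'E'
from h import *
from scipy.optimize import least_squares
v=np.load("w1st.npy"); m=wristmodel(dict(tool_pos=v[:3],orientation=v[3:]))
uv=np.array([[234,18],[412.8,18.8],[222.8,106.4],[426.4,105.2],[227.2,120],[421.2,121.6],[247.2,142],[400,142]])
L=[[0,.1,.028],[0,-.1,.028],[-.12,.1,.028],[-.12,-.1,.028],[-.12,.1,0],[-.12,-.1,0]]
f=lambda p:(proj(m,np.r_[toW(p,lidP(p[3],L)),toW(p,[[-.06,.1,.1],[-.06,-.1,.1]])])-uv).ravel()
r=least_squares(f,np.load("p.npy"),x_scale=[.01,.01,.1,.1],loss="soft_l1"); p=r.x; print(p.round(4),"\n",r.fun.reshape(-1,2).round(1)); np.save("p.npy",p)
hsv=cv2.cvtColor(cv2.imread("pics/w1.png"),cv2.COLOR_BGR2HSV)
print("tab",planept(m,(322.7,217),p))
# loop frame corners from the picture: crossbar line at crop (335,508) -> 
print("crossbar",planept(m,(324,203.2),p)); print("handle end roll",planept(m,(323.3,190.5),p)); print("keeper tip",proj(m,toW(p,lidP(p[3],[[-.146,0,.022]]))))
for ph in (1.75,1.95,2.15,2.35):
    # lever angle: handle dir (0 = down, 1.57 = -x)
    pin=np.array([-.08,.072]); hd=lambda a:np.array([-np.sin(a),-np.cos(a)])
    for sg in(1,): 
        piv=pin+.016*hd(ph-np.pi/6*sg)
        tip=pin+.05*hd(ph); print(ph,"pivot",piv.round(4),"roll",tip.round(4),"px",proj(m,toW(p,[[tip[0],0,tip[1]]])).round(1))
E
```

```text
[ 0.6069 -0.2497  0.1316  0.6415] 
 [[-0.5 -0.1]
 [ 1.1 -1.1]
 [-2.8 -1.2]
 [ 2.  -0.2]
 [ 1.3  3.3]
 [-1.7  1.5]
 [-0.6  0.3]
 [ 0.3  0.1]]
tab [-2.20625958e-01 -6.93889390e-18 -8.34731531e-02]
crossbar [-1.18874491e-01  1.56125113e-17  1.86720139e-01]
handle end roll [-1.28609863e-01 -6.93889390e-18  8.09617561e-02]
keeper tip [[324.28613253 131.57966868]]
1.75 pivot [-0.0951  0.0666] roll [-0.1292  0.0809] px [[323.3 190.9]]
1.95 pivot [-0.0958  0.0697] roll [-0.1264  0.0905] px [[323.3 190.5]]
2.15 pivot [-0.096   0.0729] roll [-0.1218  0.0994] px [[323.4 188.6]]
2.35 pivot [-0.0955  0.076 ] roll [-0.1156  0.1071] px [[323.4 185.2]]
```

```bash
python3 - <<'E'
from h import *
p=np.load("p.npy"); p[2]=.128; np.save("p.npy",p)
for P in ([-.012,0,.205],[-.035,0,.15],[-.042,0,.130],[-.042,0,.127]): move(toW(p,[P])[0],Rcase(p[2]))
E
```

```text
at [ 0.4999 -0.2599  0.3296] t 3.5 F [0.3 0.1 0.8]
shift mm [ 95.5   3.9 124.6] turn [ 0.  -0.   0.2]
at [ 0.4999 -0.2599  0.3296] t 3.5 F [0.3 0.1 0.8]
shift mm [ 72.5   3.8 179.6] turn [ 0.  -0.   0.2]
at [ 0.4999 -0.2599  0.3296] t 3.5 F [0.3 0.1 0.8]
shift mm [ 65.5   3.8 199.6] turn [ 0.  -0.   0.2]
at [ 0.4999 -0.2599  0.3296] t 3.5 F [0.3 0.1 0.8]
shift mm [ 65.5   3.8 202.6] turn [ 0.  -0.   0.2]
```

Emit:
{"fn": "carry_out", "kwargs": {
  "rows": [
    [0.05,0.002,0.06,0,0,0],
    [0.0955,0.004,0.11,0,0,0],
    [0.0955,0.004,0.125,0,0,0],
    [0.092,0.004,0.137,0,0,0],
    [0.088,0.004,0.149,0,0,0],
    [0.083,0.004,0.161,0,0,0],
    [0.077,0.004,0.173,0,0,0],
    [0.071,0.004,0.185,0,0,0],
    [0.067,0.004,0.194,0,0,0],
    [0.0655,0.004,0.199,0,0,0],
    [0.0655,0.004,0.2,0,0,0]
  ]
}}

```text
t: 4.88
tool_pos: [0.5651, -0.2549, 0.129]
orientation: [-3.134, -0.207, 0.001]
force: [0.2, -0.2, 0.1]
opening: 0.0004
gripper_force: 0.0
```

Emit:
{"fn": "carry_out", "kwargs": {
  "rows": [
    [0,0,0.001,0,0,0],
    [0,0,0.002,0,0,0],
    [0,0,0.003,0,0,0],
    [0,0,0.004,0,0,0]
  ]
}}

```text
t: 5.38
tool_pos: [0.5658, -0.2552, 0.1282]
orientation: [3.134, 0.207, 0.001]
force: [-9.2, 5.0, 18.9]
opening: 0.0005
gripper_force: 9.7
```

Emit:
{"fn": "carry_out", "kwargs": {
  "rows": [
    [0,0,0,0,0,0],
    [0,0,-0.04,0,0,0],
    [-0.03,0,-0.1,0,0,0],
    [-0.09,0,-0.12,0,0,0],
    [-0.158,0,-0.13,0,0,0],
    [-0.158,0,-0.13,0,0,0],
    [-0.158,0,-0.13,0,0,0]
  ],
  "jaw": 100,
  "force": 12
}}

```text
t: 6.25
tool_pos: [0.409, -0.2763, 0.2562]
orientation: [3.134, 0.205, 0.002]
force: [0.1, -1.0, -0.3]
opening: 0.0563
gripper_force: 0.0
```

```bash
python3 - <<'E'
from h import *
p=np.load("p.npy"); st=robot.read_state(); print(st["t"],toCase(p,st["tool_pos"]),st["opening"],st["force"])
im=robot.read_camera("wrist")[:,:,::-1].copy(); m=wristmodel(st); np.save("w2st.npy",np.r_[st["tool_pos"],st["orientation"]]); cv2.imwrite("pics/w2.png",im)
it=robot.read_camera("top")[:,:,::-1].copy(); isn=robot.read_camera("scene")[:,:,::-1].copy()
cv2.imwrite("pics/t2.png",it);cv2.imwrite("pics/s2.png",isn)
rays=[]
for I,mm,w in ((im,m,None),(it,robot.camera_model("top"),(380,195,410,240)),(isn,robot.camera_model("scene"),(335,225,375,270))):
    h=cv2.cvtColor(I,cv2.COLOR_BGR2HSV); r=(((h[...,0]<8)|(h[...,0]>174))&(h[...,1]>150)).astype(np.uint8)
    if w: k=np.zeros_like(r); k[w[1]:w[3],w[0]:w[2]]=1; r*=k
    n,l,s,c=cv2.connectedComponentsWithStats(r)
    if n<2: print("none"); continue
    k=1+s[1:,4].argmax(); print(s[k],c[k]); rays.append(ray(mm,c[k]))
def tri(rs):
    A=np.vstack([np.eye(3)-np.outer(d,d)/(d@d) for o,d in rs]); b=np.hstack([(np.eye(3)-np.outer(d,d)/(d@d))@o for o,d in rs]); return np.linalg.lstsq(A,b,rcond=None)[0]
import itertools
for c in itertools.combinations(rays,2): print(toCase(p,tri(c)).round(4))
print(toCase(p,tri(rays)).round(4))
L=[[-.12,.1,.028],[-.12,-.1,.028],[-.12,.1,0],[-.12,-.1,0]]
for P in proj(m,np.r_[toW(p,lidP(0,L)),toW(p,[[-.06,.1,0],[-.06,-.1,0],[-.086,0,.122],[-.078,0,.117],[-.08,0,.072]])]): cv2.circle(im,tuple(int(round(v)) for v in P),3,(0,255,0),1)
cv2.imwrite("pics/w2o.png",im)
E
```

```text
6.25 [-0.19973313 -0.00108285  0.25620635] 0.05634884864288725 [ 0.06283667 -0.97682924 -0.29102909]
[314 143  13  32 374] [320.01069519 159.65240642]
none
[353 245   9   8  45] [357.06666667 248.64444444]
[-0.165  -0.0002  0.0978]
[-0.165  -0.0002  0.0978]
```

View pics/w2o.png

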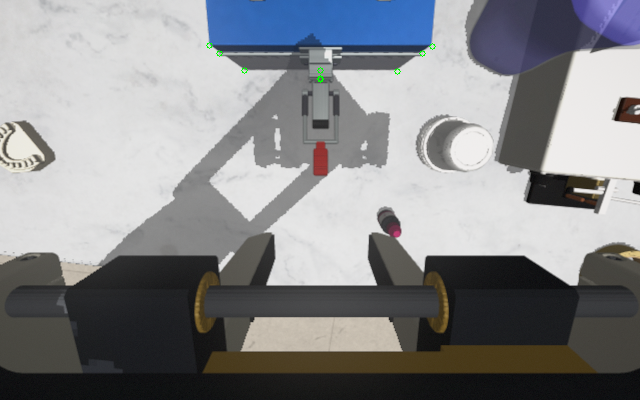

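Lid shut: the projected shut-lid corners land on the image's lid edge, and the tab is at (320,160). Next I'll grip the tab.

Emit:
{"fn": "carry_out", "kwargs": {
  "rows": [
    [0.032,-0.001,0.06,0,0,0],
    [0.032,-0.001,0.11,0,0,0],
    [0.032,-0.001,0.15,0,0,0],
    [0.032,-0.001,0.168,0,0,0],
    [0.032,-0.001,0.168,0,0,0],
    [0.032,-0.001,0.168,0,0,0]
  ]
}}

```text
t: 7.15
tool_pos: [0.4417, -0.2715, 0.0896]
orientation: [3.133, 0.207, 0.003]
force: [0.4, -0.8, -0.0]
opening: 0.0563
gripper_force: 0.0
```

Emit:
{"fn": "carry_out", "kwargs": {
  "rows": [
    [0,0,0,0,0,0],
    [0,0,0,0,0,0],
    [0,0,0,0,0,0],
    [0,0,0,0,0,0],
    [0,0,0,0,0,0]
  ],
  "jaw": 255,
  "force": 12
}}

```text
t: 7.78
tool_pos: [0.4404, -0.271, 0.0877]
orientation: [3.134, 0.207, 0.0]
force: [-0.5, -0.8, -0.1]
opening: 0.0156
gripper_force: 12.0
```

```bash
python3 - <<'E'
from h import *
p=np.load("p.npy"); st=robot.read_state(); print(st["t"],toCase(p,st["tool_pos"]),st["opening"],st["force"],st["gripper_force"])
# path for TCP in case frame: tab grip g at (x,z); TCP = (x, z-.010)
E
```

```text
7.775 [-0.16793421  0.00018191  0.0877036 ] 0.015629987435114186 [-0.50419653 -0.819414   -0.05107091] 11.997996121644974
```

Emit:
{"fn": "carry_out", "kwargs": {
  "rows": [
    [0.004,0,-0.009,0,0,0],
    [0.0085,0,-0.0175,0,0,0],
    [0.015,0,-0.025,0,0,0],
    [0.022,0,-0.032,0,0,0],
    [0.03,0,-0.038,0,0,0],
    [0.039,0,-0.044,0,0,0],
    [0.048,0,-0.048,0,0,0],
    [0.058,0,-0.051,0,0,0],
    [0.065,0,-0.053,0,0,0],
    [0.072,0,-0.055,0,0,0],
    [0.072,0,-0.058,0,0,0],
    [0.072,0,-0.06,0,0,0]
  ]
}}

```text
t: 9.28
tool_pos: [0.5115, -0.2612, 0.1475]
orientation: [-3.134, -0.207, 0.001]
force: [-0.5, -2.5, -3.3]
opening: 0.0157
gripper_force: 12.0
```

```bash
python3 - <<'E'
from h import *
p=np.load("p.npy"); st=robot.read_state(); print(st["t"],toCase(p,st["tool_pos"]),st["opening"],st["force"],st["gripper_force"])
w=robot.read_camera("wrist")[:,:,::-1]; s=robot.read_camera("scene")[:,:,::-1]
cv2.imwrite("pics/c3.png",np.hstack([cv2.resize(w[20:220,240:400],(400,500)),cv2.resize(s[200:280,330:394],(400,500),interpolation=cv2.INTER_CUBIC)]))
E
```

```text
9.275 [-0.09615285  0.00080116  0.1474694 ] 0.01571569189933413 [-0.45492653 -2.47734211 -3.27178315] 11.987327188253403
```

View pics/c3.png

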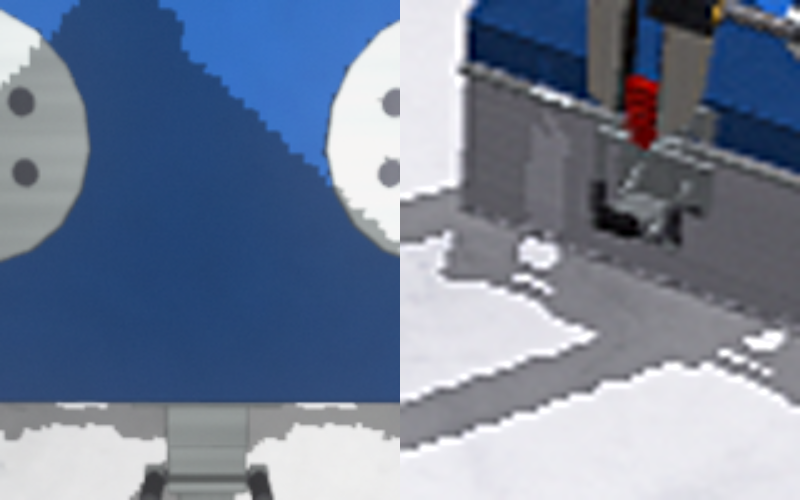

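Scene view: the loop stands upright with the red tab between the fingers. It pulls about 3 N as the lever follows. I'll raise it a little more.

Emit:
{"fn": "carry_out", "kwargs": {
  "rows": [
    [0,0,-0.001,0,0,0],
    [0,0,-0.002,0,0,0],
    [0,0,-0.003,0,0,0],
    [0,0,-0.003,0,0,0]
  ]
}}

```text
t: 9.88
tool_pos: [0.5119, -0.2613, 0.1509]
orientation: [3.135, 0.207, 0.001]
force: [-0.9, -2.9, -2.0]
opening: 0.0157
gripper_force: 12.0
```

Emit:
{"fn": "carry_out", "kwargs": {
  "rows": [
    [0,0,-0.001,0,0,0],
    [0,0,-0.002,0,0,0],
    [0,0,-0.003,0,0,0],
    [0,0,-0.003,0,0,0]
  ]
}}

```text
t: 10.38
tool_pos: [0.512, -0.2612, 0.1538]
orientation: [3.135, 0.207, 0.001]
force: [0.1, -2.6, -1.9]
opening: 0.016
gripper_force: 12.0
```

```bash
python3 - <<'E'
from h import *
p=np.load("p.npy"); st=robot.read_state(); print(toCase(p,st["tool_pos"]),st["opening"],st["force"])
s=robot.read_camera("scene")[:,:,::-1]; ms=robot.camera_model("scene"); cv2.imwrite("pics/s4.png",s)
h=cv2.cvtColor(np.ascontiguousarray(s),cv2.COLOR_BGR2HSV); r=(((h[...,0]<8)|(h[...,0]>172))&(h[...,1]>120)); r[:195]=0;r[270:]=0;r[:,:340]=0;r[:,400:]=0
ys,xs=np.nonzero(r); print(len(xs),xs.min(),xs.max(),ys.min(),ys.max())
for y in (ys.min(),ys.max()): print(planept(ms,(xs[ys==y].mean(),y),p))
print(proj(ms,toW(p,[[-.095,0,.13],[-.086,0,.122],[-.12,0,.1]])))
cv2.imwrite("pics/c4.png",cv2.resize(s[195:275,335:399],(480,600),interpolation=cv2.INTER_CUBIC))
E
```

```text
[-0.09565003  0.0006728   0.15384784] 0.01601963877128041 [ 0.09751758 -2.60017465 -1.91086417]
55 366 371 200 221
[-1.17825584e-01  6.93889390e-17  2.31963892e-01]
[-9.29621079e-02 -1.90819582e-17  1.33744060e-01]
[[368.11131765 222.48257703]
 [369.25172501 222.35219022]
 [363.7318764  236.43478708]]
```

View pics/c4.png

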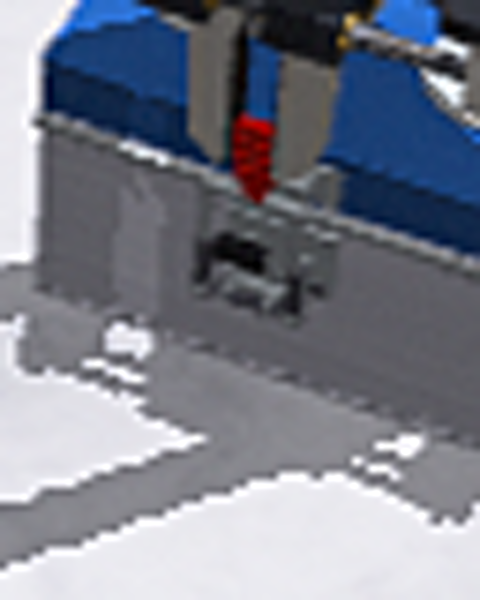

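Tab at about (252,160) in the crop, with the handle roll now at (230,250). That fits the lever at about 2.6, so the crossbar should be at z ≈ 0.135. Next I'll swing it over the hook.

Emit:
{"fn": "carry_out", "kwargs": {
  "rows": [
    [0.006,0,0,0,0,0],
    [0.012,0,0.0005,0,0,0],
    [0.018,0,0.002,0,0,0],
    [0.023,0,0.003,0,0,0],
    [0.0255,0,0.004,0,0,0],
    [0.0255,0,0.004,0,0,0]
  ]
}}

```text
t: 11.18
tool_pos: [0.5373, -0.2579, 0.1496]
orientation: [3.135, 0.207, 0.0]
force: [-0.8, -3.7, 2.4]
opening: 0.0158
gripper_force: 12.0
```

```bash
python3 - <<'E'
from h import *
p=np.load("p.npy"); st=robot.read_state(); print(toCase(p,st["tool_pos"]),st["opening"],st["force"])
E
```

```text
[-0.07012298  0.00070987  0.14962446] 0.015831255206919387 [-0.79112394 -3.65050872  2.44429156]
```

Emit:
{"fn": "carry_out", "kwargs": {
  "rows": [
    [0,0,0.002,0,0,0],
    [0,0,0.004,0,0,0],
    [0,0,0.006,0,0,0],
    [0,0,0.008,0,0,0],
    [0,0,0.01,0,0,0],
    [0,0,0.012,0,0,0],
    [0,0,0.012,0,0,0]
  ]
}}

```text
t: 12.05
tool_pos: [0.5371, -0.2579, 0.1374]
orientation: [-3.135, -0.207, -0.0]
force: [2.2, -3.5, 0.5]
opening: 0.0157
gripper_force: 12.0
```

```bash
python3 - <<'E'
from h import *
p=np.load("p.npy"); st=robot.read_state(); print(toCase(p,st["tool_pos"]),st["opening"],st["force"])
s=robot.read_camera("scene")[:,:,::-1]
t=robot.read_camera("top")[:,:,::-1]
cv2.imwrite("pics/c5.png",np.hstack([cv2.resize(s[195:275,335:399],(400,500),interpolation=cv2.INTER_CUBIC),cv2.resize(t[160:240,360:424],(400,500),interpolation=cv2.INTER_CUBIC)]))
E
```

```text
[-0.07028074  0.0008016   0.1373847 ] 0.015738277104759096 [ 2.16079924 -3.54101895  0.54634442]
```

View pics/c5.png

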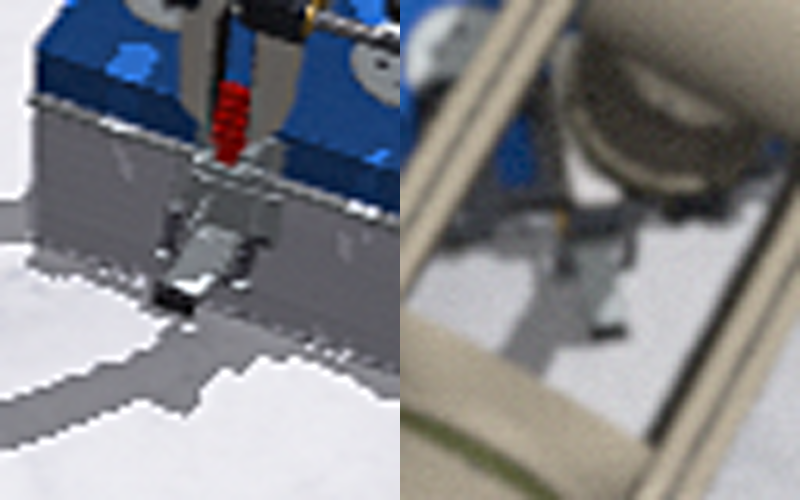

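Scene: the lever has come down to about 1.7 (roll at crop (175,298)). The crossbar is at the hook near (235,160). I'll lower it the last bit.

Emit:
{"fn": "carry_out", "kwargs": {
  "rows": [
    [0,0,0.001,0,0,0],
    [0,0,0.002,0,0,0],
    [0,0,0.003,0,0,0],
    [0,0,0.003,0,0,0]
  ]
}}

```text
t: 12.65
tool_pos: [0.5371, -0.2579, 0.1347]
orientation: [3.135, 0.207, 0.0]
force: [2.2, -2.9, 3.4]
opening: 0.0155
gripper_force: 12.0
```

Emit:
{"fn": "carry_out", "kwargs": {
  "rows": [
    [0,0,0.001,0,0,0],
    [0,0,0.001,0,0,0]
  ]
}}

```text
t: 12.9
tool_pos: [0.5374, -0.258, 0.1343]
orientation: [3.134, 0.207, 0.001]
force: [1.5, -1.1, 6.4]
opening: 0.0159
gripper_force: 12.0
```

Emit:
{"fn": "carry_out", "kwargs": {
  "rows": [
    [0,0,0,0,0,0],
    [0,0,0,0,0,0],
    [0,0,-0.02,0,0,0],
    [0,0,-0.07,0,0,0],
    [-0.05,0,-0.12,0,0,0],
    [-0.11,0,-0.12,0,0,0],
    [-0.13,0,-0.12,0,0,0],
    [-0.13,0,-0.12,0,0,0]
  ],
  "jaw": 120
}}

```text
t: 13.9
tool_pos: [0.4074, -0.2755, 0.2555]
orientation: [3.133, 0.204, 0.003]
force: [1.4, -0.2, 0.0]
opening: 0.0491
gripper_force: 0.0
```

```bash
python3 - <<'E'
from h import *
p=np.load("p.npy"); st=robot.read_state(); print(st["t"],toCase(p,st["tool_pos"]),st["opening"])
w=robot.read_camera("wrist")[:,:,::-1].copy(); m=wristmodel(st); s=robot.read_camera("scene")[:,:,::-1]
for a in (1.5,1.75): print(proj(m,toW(p,[[-.08-.05*np.sin(a),0,.072-.05*np.cos(a)],[-.078,.0,.117],[-.071,0,.142]])).round(1))
cv2.imwrite("pics/c6.png",np.hstack([cv2.resize(w[30:140,270:370],(400,440),interpolation=cv2.INTER_CUBIC),cv2.resize(s[195:275,335:407],(396,440),interpolation=cv2.INTER_CUBIC)]))
E
```

```text
13.9 [-2.01249359e-01 -1.14107276e-04  2.55475809e-01] 0.049072081336935934
[[321.  124.6]
 [321.3  67.8]
 [321.4  53.6]]
[[321.  123.9]
 [321.3  67.8]
 [321.4  53.6]]
```

View pics/c6.png

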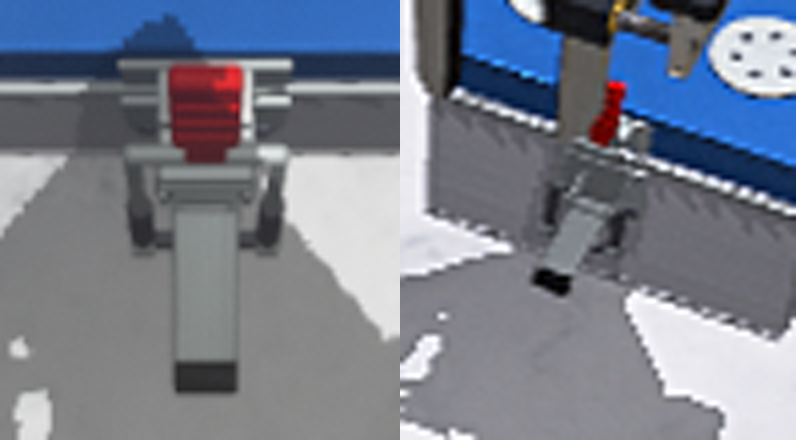

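Wrist crop: the crossbar is at (205,155), i.e. image row 69, against a predicted seat row of 68, and the hook tip is in front of it. It is seated. The lever is at about 1.6, so next I'll tilt the gripper 40° and push the lever.

```bash
python3 - <<'E'
from h import *
p=np.load("p.npy"); R=Rcase(p[2],np.radians(40))
move(toW(p,[[-.16,0,.14]])[0],R)
hd=lambda a:np.array([-np.sin(a),-np.cos(a)])
def tcp(a,e=.004,r=.038):
    n=np.array([-np.cos(a),np.sin(a)]); c=np.array([-.08,.072])+r*hd(a)+n*(e+.0075*abs(.766*np.cos(a)-.643*np.sin(a))); return np.array([c[0],0,c[1]])
Rt=np.array([[.766,0,.643],[0,-1,0],[.643,0,-.766]]) # tool axes in case frame as columns
for a,e in ((1.7,.02),(1.6,.004),(1.4,.003),(1.2,.003),(1,.003),(.8,.003),(.6,.003),(.4,.003),(.2,.003),(.1,.003)):
    P=tcp(a,e); print(a,P.round(4),(1000*Rt.T@(P-[-.16,0,.14])).round(1))
E
```

```text
at [ 0.4087 -0.2751  0.2546] t 14.0 F [0.7 0.3 0.6]
shift mm [ 39.7   0.2 114.6] turn [-0.  39.9  0.2]
1.7 [-0.1144  0.      0.1022] [10.6  0.  58.3]
1.6 [-0.1177  0.      0.0821] [-4.8  0.  71.5]
1.4 [-0.1186  0.      0.0722] [-11.9   0.   78.5]
1.2 [-0.1174  0.      0.0633] [-16.7   0.   86.2]
1 [-0.1141  0.      0.0548] [-19.6   0.   94.8]
0.8 [-0.1097  0.      0.0481] [-20.6   0.  102.7]
0.6 [-0.1056  0.      0.0435] [-20.4   0.  108.9]
0.4 [-0.1007  0.      0.0395] [-19.2   0.  115.1]
0.2 [-0.0951  0.      0.0363] [-17.    0.  121.2]
0.1 [-0.092  0.     0.035] [-15.4   0.  124.2]
```

Emit:
{"fn": "carry_out", "kwargs": {
  "rows": [
    [0.01,0,0.03,0,10,0],
    [0.02,0,0.06,0,20,0],
    [0.03,0,0.09,0,30,0],
    [0.04,0,0.1145,0,40,0],
    [0.04,0,0.1145,0,40,0],
    [0.04,0,0.1145,0,40,0],
    [0.04,0,0.1145,0,40,0]
  ],
  "jaw": 255
}}

```text
t: 14.88
tool_pos: [0.4495, -0.2712, 0.1425]
orientation: [-2.907, -0.197, -1.058]
force: [-0.0, -0.7, -0.1]
opening: 0.0005
gripper_force: 0.0
```

```bash
python3 - <<'E'
from h import *
p=np.load("p.npy"); move(toW(p,[[-.1144,0,.1022]])[0],Rcase(p[2],np.radians(40)))
E
```

```text
at [ 0.4495 -0.2712  0.1425] t 14.88 F [-0.  -0.7 -0.1]
shift mm [ 8.2 -1.2 59.5] turn [-0.   0.   0.4]
```

Emit:
{"fn": "carry_out", "kwargs": {
  "rows": [
    [0.008,-0.001,0.045,0,0,0],
    [0.008,-0.001,0.0595,0,0,0],
    [-0.007,-0.001,0.072,0,0,0],
    [-0.014,-0.001,0.0795,0,0,0],
    [-0.017,-0.001,0.0835,0,0,0],
    [-0.019,-0.001,0.0875,0,0,0],
    [-0.0205,-0.001,0.092,0,0,0],
    [-0.022,-0.001,0.096,0,0,0]
  ]
}}

```text
t: 15.88
tool_pos: [0.4949, -0.2634, 0.0548]
orientation: [-2.903, -0.195, -1.063]
force: [6.6, 5.1, 8.0]
opening: 0.0001
gripper_force: 5.4
```

```bash
python3 - <<'E'
from h import *
p=np.load("p.npy"); st=robot.read_state(); print(toCase(p,st["tool_pos"]),st["force"])
w=robot.read_camera("wrist")[:,:,::-1]; s=robot.read_camera("scene")[:,:,::-1]
cv2.imwrite("pics/c7.png",np.hstack([cv2.resize(w[60:280,220:420],(400,440)),cv2.resize(s[195:275,335:407],(396,440),interpolation=cv2.INTER_CUBIC)]))
E
```

```text
[-0.11290875  0.00073586  0.05476108] [6.5987922  5.09337913 7.96951953]
```

View pics/c7.png

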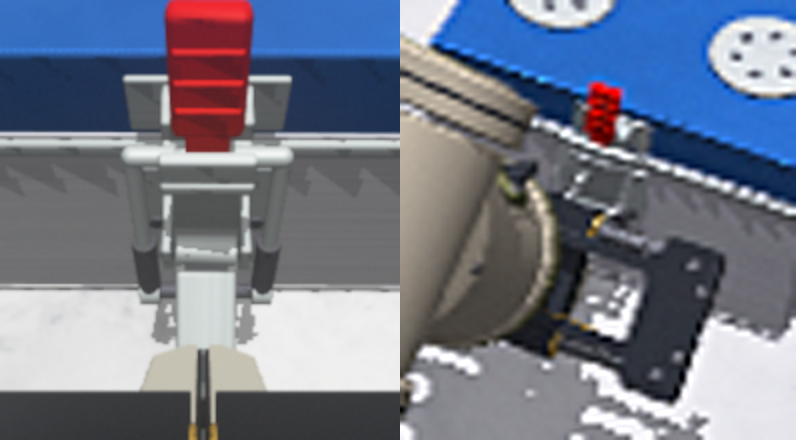

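The loop is hooked and taut, with the fingertips on the handle at (205,360). I'll continue over centre.

Emit:
{"fn": "carry_out", "kwargs": {
  "rows": [
    [-0.001,0,0.004,0,0,0],
    [-0.001,0,0.008,0,0,0],
    [-0.001,0,0.011,0,0,0],
    [-0.001,0,0.014,0,0,0],
    [0,0,0.017,0,0,0],
    [0.0005,0,0.0205,0,0,0],
    [0.0015,0,0.0235,0,0,0],
    [0.0025,0,0.0265,0,0,0],
    [0.003,0,0.028,0,0,0],
    [0.003,0,0.028,0,0,0]
  ]
}}

```text
t: 17.23
tool_pos: [0.5123, -0.26, 0.0318]
orientation: [-2.904, -0.192, -1.057]
force: [-1.3, -0.4, 0.5]
opening: 0.0005
gripper_force: 0.0
```

```bash
python3 - <<'E'
from h import *
p=np.load("p.npy"); st=robot.read_state(); print(toCase(p,st["tool_pos"]),st["force"])
E
```

```text
[-0.09518341  0.00182817  0.03180229] [-1.33560458 -0.38229808  0.4834235 ]
```

Emit:
{"fn": "carry_out", "kwargs": {
  "rows": [
    [0,0,-0.02,0,0,0],
    [-0.01,0,-0.06,0,0,0],
    [-0.02,0,-0.11,0,0,0],
    [-0.02,0,-0.15,0,0,0],
    [-0.02,0,-0.17,0,0,0],
    [-0.02,0,-0.17,0,0,0]
  ]
}}

```text
t: 17.98
tool_pos: [0.3885, -0.2782, 0.1508]
orientation: [-2.908, -0.191, -1.06]
force: [0.1, 0.3, -1.1]
opening: 0.0005
gripper_force: 0.0
```

```bash
python3 - <<'E'
from h import *
p=np.load("p.npy"); st=robot.read_state(); print(toCase(p,st["tool_pos"]),st["force"],st["t"])
w=robot.read_camera("wrist")[:,:,::-1]; m=wristmodel(st)
hd=lambda a:np.array([-np.sin(a),-np.cos(a)])
for a in (0,.3,.6):
    t=np.array([-.08,.072])+.05*hd(a); print(a,proj(m,toW(p,[[t[0],0,t[1]],[-.078,0,.117]])).round(1).tolist())
cv2.imwrite("pics/c8.png",cv2.resize(w[60:260,220:420],(600,600)))
E
```

```text
[-0.22024152 -0.00035702  0.15082022] [ 0.07368981  0.30599096 -1.08585518] 17.975
0 [[320.9, 164.4], [321.3, 105.7]]
0.3 [[320.9, 174.2], [321.3, 105.7]]
0.6 [[320.9, 181.6], [321.3, 105.7]]
```

View pics/c8.png

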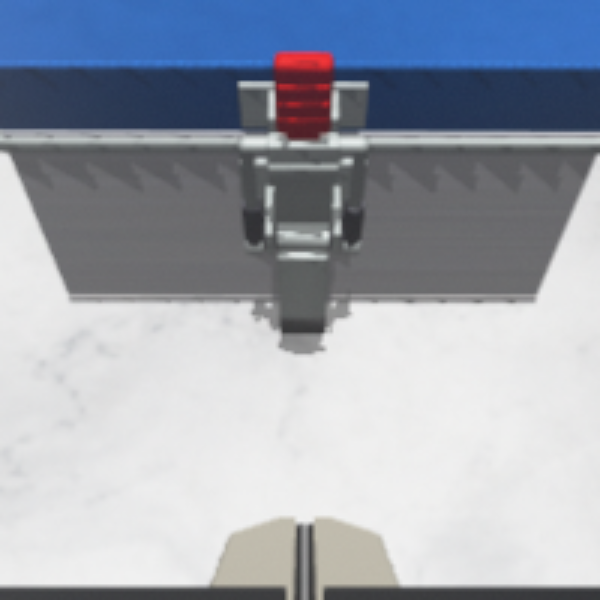

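The tab stands upright and the crossbar sits behind the hook tip at (303,147). The handle roll is at (303,325), about image row 168. With the same ~3 px offset as the crossbar, that matches the lever at 0 (predicted row 164; 174 would mean 0.3 rad). The push force also vanished, so the lever snapped home and I'll hand in.

```bash
python3 -c "
from plant import robot
print(robot.close_job())"
```

```text
the job is handed in; nothing more can be done
None
```

I shut the lid, seated the loop's crossbar in the hook and swung the lever down until it snapped home. The gripper is clear of everything, and I handed the job in at about 18 s. The final wrist picture and zero push force agree with this, but the hand-in gave no verdict and the crossbar's 10 N pull could not be measured.

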